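Second course of weights on the print-mounting board

TASK

A freshly glued print is being pressed under a board weighted with a row of three clay pavers. Lay the second course on it in running bond, using the two loose full-size pavers from the bench: one centred over each of the two joints of the row, in line with the row and flush with its sides. Set them down, do not let them fall.

Things in the scene. Friction and masses are not known exactly. Their poses are not given: they have to be found in the camera images.
- paver_a: A plain clay paver, brick-shaped, 110 (x) x 54 (y) x 40 (z) mm, 0.4 to 0.6 kg, lying loose and flat on the bench. Origin: centre of its underside; x along its length, z up. paver_a and paver_b are alike and interchangeable, the same size as those of the first course. Beside them lie a half paver (54 x 54 x 40 mm), a thin square tile and a wooden lino block, not needed.
- paver_b: A plain clay paver, brick-shaped, 110 (x) x 54 (y) x 40 (z) mm, 0.4 to 0.6 kg, lying loose and flat on the bench. Origin: centre of its underside; x along its length, z up. paver_a and paver_b are alike and interchangeable, the same size as those of the first course. Beside them lie a half paver (54 x 54 x 40 mm), a thin square tile and a wooden lino block, not needed.
- joint_near (a point): The nearer (to the robot) of the two 12 mm gaps in the first course: three clay pavers (110 x 54 x 40 mm) in a straight row, fixed on a plywood board on the bench; the joints are 122 mm apart. Point: mid-gap, level with the pavers' tops (68 mm above the bench); x along the row, away from the robot, y across, z up. Two pavers centred on the joints leave 12 mm between their ends.
- joint_far (a point): The farther (from the robot) of the two 12 mm gaps in the first course: three clay pavers (110 x 54 x 40 mm) in a straight row, fixed on a plywood board on the bench; the joints are 122 mm apart. Point: mid-gap, level with the pavers' tops (68 mm above the bench); x along the row, away from the robot, y across, z up. Two pavers centred on the joints leave 12 mm between their ends.
There are look-alikes about, which are no part of the job. What is shaped like the paver_a but green or turquoise is not meant. Leave any green look-alike of the paver_b alone.

How it is judged:
At the end, for the whole second after the job is handed in: One full-size paver lies at rest, flat on the first course, over each of the two joints: its centre within 15 mm of the joint along the row and 12 mm across it, its length within 10 degrees of the row's direction ((((x of paver_a in the frame of joint_near between -0.015 and 0.015 m and y of paver_a in the frame of joint_near between -0.012 and 0.012 m and z of paver_a in the frame of joint_near between -0.006 and 0.006 m and angle between the x axis of paver_a and the x axis of joint_near, either way round below 0.175 rad and angle between paver_a's own z axis and vertical below 0.1 rad and linear speed of paver_a below 0.02 m/s) and (x of paver_b in the frame of joint_far between -0.015 and 0.015 m and y of paver_b in the frame of joint_far between -0.012 and 0.012 m and z of paver_b in the frame of joint_far between -0.006 and 0.006 m and angle between the x axis of paver_b and the x axis of joint_far, either way round below 0.175 rad and angle between paver_b's own z axis and vertical below 0.1 rad and linear speed of paver_b below 0.02 m/s)) or ((x of paver_a in the frame of joint_far between -0.015 and 0.015 m and y of paver_a in the frame of joint_far between -0.012 and 0.012 m and z of paver_a in the frame of joint_far between -0.006 and 0.006 m and angle between the x axis of paver_a and the x axis of joint_far, either way round below 0.175 rad and angle between paver_a's own z axis and vertical below 0.1 rad and linear speed of paver_a below 0.02 m/s) and (x of paver_b in the frame of joint_near between -0.015 and 0.015 m and y of paver_b in the frame of joint_near between -0.012 and 0.012 m and z of paver_b in the frame of joint_near between -0.006 and 0.006 m and angle between the x axis of paver_b and the x axis of joint_near, either way round below 0.175 rad and angle between paver_b's own z axis and vertical below 0.1 rad and linear speed of paver_b below 0.02 m/s)))); the robot touches nothing.
It fails at once if a paver falls: it moves faster than 0.7 m/s (a free fall of 25 mm) while the fingers do not hold it ((linear speed of paver_a above 0.7 m/s and contact force between the fingers and paver_a below 0.1 N) or (linear speed of paver_b above 0.7 m/s and contact force between the fingers and paver_b below 0.1 N)).
It also fails if it takes over 51 s, if anything falls off the work surface, if the arm or the gripper's body presses on something with over 40 N, if the wrist force passes 120 N, or if a joint passes its speed limit or range.

ROBOT

A 6-joint arm with a two-finger parallel gripper is mounted at the origin on the work surface. World frame = base frame: x ahead of the robot, y to its left, z up, the work surface at z = 0. Lengths are in m, angles in rad, forces in N, time in s.
With the tool pointing down it reaches from about 0.25 to 0.8 m from the base axis. Payload 3.9 kg.
Tool frame: the origin (TCP) lies midway between the tips of the shut fingers; the grasp point (between the pads) lies 19 mm behind it; z points along the fingers, y is the line along which they close (so a half turn about z gives the same grasp; the last joint's range is limited). The gripper opens to 85 mm and grips with 20 to 120 N. Pads are 22 mm wide; open, the fingers measure 114 mm over their backs; the gripper's body (76 mm by 85 mm) begins 54 mm behind the grasp point. The pads swing forward as they close: fully open they stand 13 mm farther back than shut.
Start: joints at [-1.338, 0.26, -0.138, 1.173, 0, 1.571], TCP at [0.121, -0.511, 0.231] pointing down, gripper open.
Joint ranges: [-2.78, 2.78], [-0.83, 1.72], [-1.28, 1.37], [-1.9, 2.12], [-1.57, 1.48], [-3.14, 3.14]. Speed limits (rad/s): [2.57, 2.57, 3.14, 3.14, 3.14, 3.14].

INTERFACE

Orientations are given as a unit quaternion [w, x, y, z].
In Python, from cell import manip gives the robot as it stands.
- The arm moves only by the tool move_arm, never from a script. Its argument "increments" is a list of rows, each a list of 4 numbers: the shift along the tool's x, y, z in parts of the range, where 1.0 means 1 m, then the turn about the tool's z in normalised numbers (1 is 90 degrees). A call has 1 to 8 rows; each row is the pose to reach, as a shift and turn from the pose commanded when the call began, along the tool's axes at that moment; what a row does not reach only later rows make up. A row lasts 1/10 s, in which the tool goes at most 50 mm and 8.59 degrees, less where a joint would pass 70% of its speed; a pose out of reach is approached as far as the arm can. A call with a gripper value outside its range is refused whole. "claw" is the opening, from -1 (shut) to 1 (fully open), set as the call begins (left out, the last holds). The fingers move at their own pace and stop on an object; "newtons" is the grip in N (left out, the last holds). Time passes only in rows, so rows that repeat a pose let the fingers close. It gives the time, the measured TCP pose, the force, the opening and the grip force at its end, in the units of the state.
- manip.read_state(): the state, without advancing time (a new reading comes with each control period).
- manip.grab_frame(name): name is "side" or "top"; returns the picture (420x560x3 uint8, red, green, blue); there is no depth.
- manip.get_calibration(name): a dict with "K" (3x3 intrinsics, pixels), "origin" and "orientation" of the camera in the world. Camera axes: x right, y up, looking along -z (the intrinsics and any distortion apply to the point x, -y, -z); pixel columns grow to the right and rows downward; lengths in m; the calibration is good to about 2 mm. A picture is of the moment at which its call begins. get_calibration takes no time and is no camera call.
- manip.job_done(): hands the job in; it is judged then, once.
The state is a dict: "time_s": time; "joints": joint angles; "dq": joint speeds; "effort": joint torques, N m; "ee_pos": TCP position; "eef_rot": TCP orientation; "force": force on the tool from outside, world axes, zero at the start; "moment": the same for the moment, N m; "grip_width": opening from 0.0 (shut) to 1.0 (fully open); "finger_force": force on a finger pad.
Only numpy, scipy, OpenCV 4.12 (cv2) and the standard library are available. Lean on these libraries where they do the work, as an engineer would, in place of code of your own. Each camera call takes 0.05 s, during which the arm holds its last target. There are 200 camera calls.

## Working session

There is one attempt and no reset: what is moved stays moved. The work goes in short steps, Python scripts to look and compute and a tool call to move; the robot and the scene stay as the last step left them, time stands still between calls to the robot, and variables do not carry over. Pictures are saved under pics/ and viewed, at most 10 in all, crops included, and the job is handed in when it is done.

Besides the shell and the picture viewer there is one more tool, called after "Emit:" in YAML: its name, and indented under it one key for each argument. move_arm: Moves the arm, as the interface text tells. Its arguments: {"type":"object","properties":{"increments":{"type":"array","items":{"type":"array","items":{"type":"number"}}},"claw":{"type":"number"},"newtons":{"type":"number"}},"required":["increments"]}

```bash
mkdir -p pics; cat > h.py <<'E'
import numpy as np, cv2
from cell import manip
from scipy.spatial.transform import Rotation as R
def grab(n,f):
    im=manip.grab_frame(n); cv2.imwrite('pics/'+f,im[:,:,::-1]); return im
def cam(n):
    c=manip.get_calibration(n); q=c['orientation']
    return np.array(c['K']),np.array(c['origin']),R.from_quat([q[1],q[2],q[3],q[0]]).as_matrix(),c
def pix2w(n,u,v,z):
    K,o,M,_=cam(n); d=np.linalg.inv(K)@[u,v,1]; d=M@(d*[1,-1,-1]); return o+d*(z-o[2])/d[2]
def w2pix(n,p):
    K,o,M,_=cam(n); d=M.T@(np.array(p)-o)*[1,-1,-1]; d=K@d; return d[:2]/d[2]
E
python3 - <<'E'
from h import *
for n in('top','side'):
    grab(n,n+'0.png'); print(cam(n))
print(manip.read_state())
E
```

```text
(array([[473.05511514,   0.        , 284.36042802],
       [  0.        , 473.05511514, 202.3934722 ],
       [  0.        ,   0.        ,   1.        ]]), array([ 0.43026868, -0.06602089,  1.08638317]), array([[ 9.85648901e-04,  9.98246908e-01, -5.91788767e-02],
       [-9.99948577e-01,  3.86568677e-04, -1.01338056e-02],
       [-1.00931634e-02,  5.91858220e-02,  9.98195956e-01]]), {'K': array([[473.05511514,   0.        , 284.36042802],
       [  0.        , 473.05511514, 202.3934722 ],
       [  0.        ,   0.        ,   1.        ]]), 'origin': array([ 0.43026868, -0.06602089,  1.08638317]), 'orientation': array([ 0.70703044,  0.02451084, -0.01735629, -0.70654507])})
(array([[379.14562866,   0.        , 287.25884055],
       [  0.        , 379.14562866, 214.12877254],
       [  0.        ,   0.        ,   1.        ]]), array([0.42236407, 0.65222105, 0.50247258]), array([[-0.99712688,  0.02623991, -0.07105945],
       [-0.07426006, -0.52372549,  0.84864424],
       [-0.0149473 ,  0.85148287,  0.52416935]]), {'K': array([[379.14562866,   0.        , 287.25884055],
       [  0.  
[... 209 characters left out ...]
87249953])})
{'time_s': 0.1, 'joints': array([-1.33800523e+00,  2.60632386e-01, -1.39252665e-01,  1.17273425e+00,
        1.08062378e-05,  1.57081289e+00]), 'dq': array([ 0.00122373, -0.001738  ,  0.0018646 , -0.00072686, -0.00028428,
       -0.00086047]), 'effort': array([ 4.45561673e-04, -4.06508446e+01,  2.54527777e+01,  1.00891999e-02,
       -5.47971933e-05,  1.11823067e-05]), 'ee_pos': array([ 0.12097165, -0.51022143,  0.23053603]), 'eef_rot': array([-9.05945098e-04,  9.93234232e-01,  1.16124626e-01, -1.00494446e-04]), 'force': array([-0.67628876, -0.2923994 ,  0.12192589]), 'moment': array([-0.02650308, -0.01802242, -0.03837633]), 'finger_force': 0.0, 'grip_width': 1.0013128588217515}
```

View pics/top0.png

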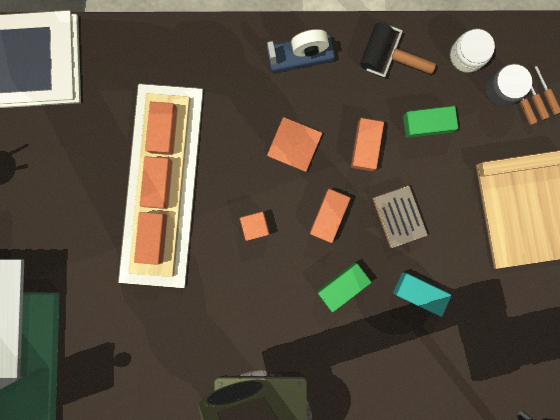

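View pics/side0.png

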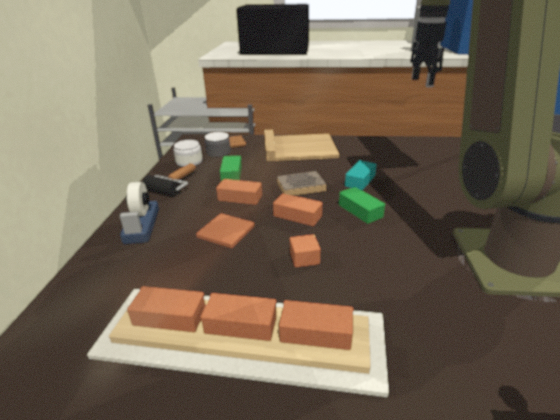

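The top view shows the row at (160,127), (155,182) and (149,238).

Candidates for the loose pavers:
- **Terracotta bricks:** (330,216) and (368,144). These match the description and are my choice.
- **Half paver:** (255,226)
- **Square tile:** (295,144)
- **Lino block:** (400,216)
- **Green or turquoise look-alikes:** (432,121), (345,287) and (423,294)

I'll check the choice in one enlarged crop.

```bash
python3 - <<'E'
import cv2
im=cv2.imread('pics/top0.png')
a=cv2.resize(im[85:285,110:210],None,fx=3,fy=3,interpolation=2)
b=cv2.resize(im[105:255,290:410],None,fx=4,fy=4,interpolation=2)
cv2.imwrite('pics/c.png',cv2.hconcat([a[:600],b]))
E
```

```text
(no output)
```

View pics/c.png

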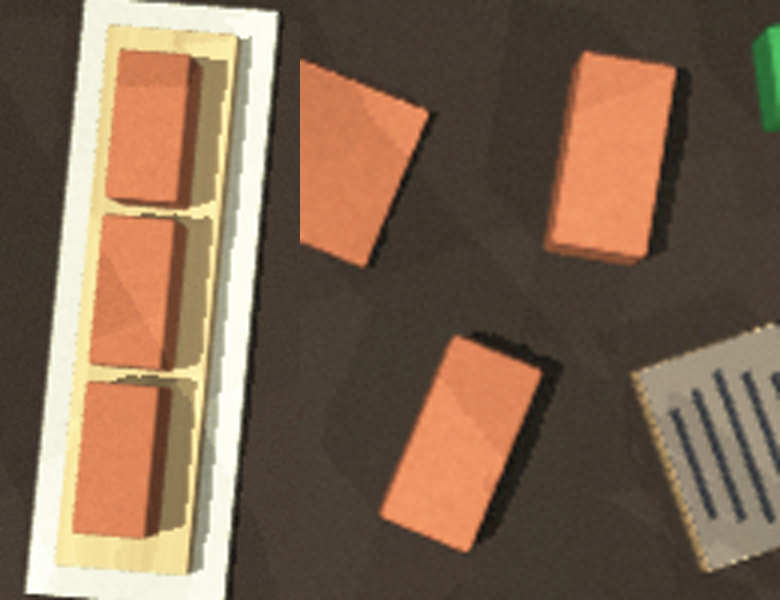

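The crop confirms two full-size terracotta pavers, at about (368,144) and (330,216), and three row pavers. I'll fit the top-face corners.

```bash
cat > m.py <<'E'
from h import *
A=[(585,52),(677,66),(648,255),(556,243)];B=[(457,336),(541,372),(470,551),(381,516)]
rows=[[(120,50),(190,54),(178,204),(107,198)],[(104,215),(173,219),(162,369),(90,362)],[(89,381),(157,386),(147,537),(74,531)]]
def rect(P,z):
    P=np.array([pix2w('top',*p,z)[:2] for p in P]); c=P.mean(0); x=(P[0]+P[1]-P[2]-P[3])/2; y=(P[0]+P[3]-P[1]-P[2])/2
    return c,np.linalg.norm(x),np.linalg.norm(y),np.arctan2(x[1],x[0])
if __name__=='__main__':
    for n,P in(('A',A),('B',B)):
        c,l,w,a=rect([(290+(x-300+.5)/4-.5,105+(y+.5)/4-.5) for x,y in P],.04); print(n,c,l,w,np.degrees(a))
    C=[]
    for P in rows:
        c,l,w,a=rect([(110+(x+.5)/3-.5,85+(y+.5)/3-.5) for x,y in P],.068); C.append(c); print('row',c,l,w,np.degrees(a))
    d=C[0]-C[2]; print('dir',np.degrees(np.arctan2(d[1],d[0])),'spacing',np.linalg.norm(d)/2)
    m=sum(C)/3; u=d/np.linalg.norm(d); print('near',m-.061*u,'far',m+.061*u)
    s=manip.read_state(); q=s['eef_rot']; print(s['ee_pos'],R.from_quat([q[1],q[2],q[3],q[0]]).as_matrix())
E
python3 m.py
```

```text
A [ 0.6248464  -0.24335281] 0.10818693594209165 0.051622706058692916 -9.120109871552753
B [ 0.46332405 -0.15675149] 0.10737444086492398 0.05152206147079953 -22.474084566934682
row [0.65596091 0.21763178] 0.10989424534256904 0.05164287285587772 -3.805444950594043
row [0.53554168 0.2275819 ] 0.10803948931858769 0.051323414285282316 -3.815750645088116
row [0.41478694 0.23664164] 0.10798436701112077 0.05096824977188822 -3.747930264299817
dir -4.506861216294938 spacing 0.120961006097921
near [0.47461846 0.23207839] far [0.59624123 0.22249182]
[ 0.12097165 -0.51022143  0.23053603] [[ 9.73030122e-01  2.30677726e-01 -4.10034119e-04]
 [ 2.30678090e-01 -9.73028501e-01  1.77629161e-03]
 [ 1.07760247e-05 -1.82297113e-03 -9.99998338e-01]]
```

```bash
cat > go.py <<'E'
import sys
from h import *
x,y,z,yaw=map(float,sys.argv[1:])
s=manip.read_state(); q=s['eef_rot']; M=R.from_quat([q[1],q[2],q[3],q[0]]).as_matrix()
cur=np.degrees(np.arctan2(M[1,0],M[0,0]))
print(np.round(M.T@(np.array([x,y,z])-s['ee_pos']),4),'turn',round((cur-yaw+90)%180-90,2),s['ee_pos'],round(cur,2),s['grip_width'],s['finger_force'],s['time_s'])
E
python3 go.py .4633 -.1568 .12 -22.5
```

```text
[ 0.4146 -0.2647  0.111 ] turn 35.84 [ 0.12097165 -0.51022143  0.23053603] 13.34 1.0013128588217515 0.0 0.1
```

The rows are not in the units I measure in: turns go in shares of 90 degrees. I convert before sending: 35.8 degrees / 90 = 0.3978.

Emit:
move_arm:
  increments:
    - [0.415,-0.265,0.111,0.3978]
    - [0.415,-0.265,0.111,0.3978]
    - [0.415,-0.265,0.111,0.3978]
    - [0.415,-0.265,0.111,0.3978]
    - [0.415,-0.265,0.111,0.3978]
    - [0.415,-0.265,0.111,0.3978]
    - [0.415,-0.265,0.111,0.3978]
    - [0.415,-0.265,0.111,0.3978]
  claw: 1

```text
time_s: 0.9
ee_pos: [0.3813, -0.2419, 0.1468]
eef_rot: [0.0, 0.981, -0.195, -0.0]
force: [0.0, -0.7, -0.6]
grip_width: 0.998
finger_force: 0.0
```

```bash
python3 go.py .4633 -.1568 .12 -22.5
```

```text
[ 0.0432 -0.11    0.0268] turn 0.03 [ 0.38130775 -0.24190774  0.14682427] -22.47 0.9976584564559557 0.0 0.9
```

Emit:
move_arm:
  increments:
    - [0.043,-0.11,0.027,0]
    - [0.043,-0.11,0.027,0]
    - [0.043,-0.11,0.027,0]
    - [0.043,-0.11,0.027,0]
    - [0.043,-0.11,0.027,0]
    - [0.043,-0.11,0.027,0]

```text
time_s: 1.5
ee_pos: [0.4554, -0.1741, 0.1206]
eef_rot: [-0.006, 0.983, -0.185, 0.001]
force: [-0.7, -0.1, -0.3]
grip_width: 1.004
finger_force: 0.0
```

```bash
python3 - <<'E'
from h import *
a=grab('top','t1.png'); b=grab('side','s1.png')
c=cv2.resize(a[130:280,250:420],(680,600))[:,:,::-1]
cv2.imwrite('pics/c1.png',c)
E
python3 go.py .4633 -.1568 .006 -22.5
```

```text
[ 0.0007 -0.0175  0.115 ] turn 1.14 [ 0.45569593 -0.17419511  0.12079886] -21.36 1.0012283202195733 0.0 1.6
```

View pics/s1.png

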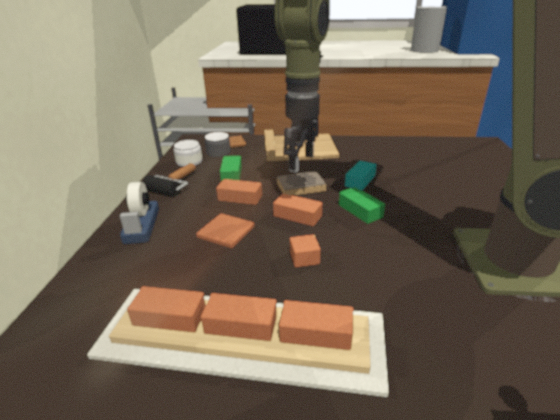

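```bash
python3 - <<'E'
from h import *
s=manip.read_state(); print(s['joints'].round(3),s['dq'].round(3),s['effort'].round(1),s['force'],s['eef_rot'])
print(w2pix('side',s['ee_pos']),w2pix('top',s['ee_pos']))
E
```

```text
[-0.374  0.274 -0.426  0.871  0.013  3.141] [ 0.003 -0.     0.003 -0.003  0.003 -0.   ] [  0.2 -38.1  22.4   0.    0.1   0. ] [-0.66577376 -0.39425197 -0.01590711] [-0.00645803  0.98265602 -0.18532067  0.00129699]
[301.45476512 168.52659383] [342.22077813 217.99828816]
```

View pics/t1.png

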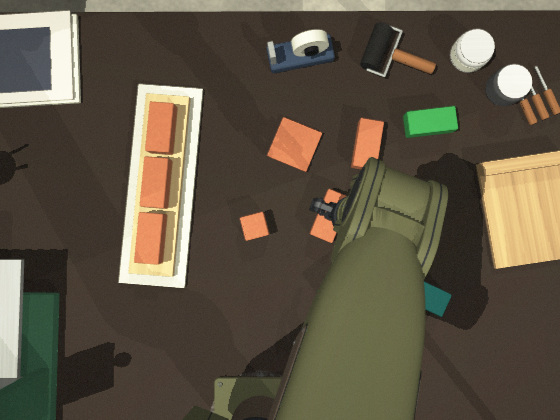

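The last joint hit its limit, because the grasp needed the other half-turn. I'll turn back about 180°.

In the tool's units: -68 degrees / 90 = -0.7556.

Emit:
move_arm:
  increments:
    - [0,0,0,-0.7556]
    - [0,0,0,-0.7556]
    - [0,0,0,-0.7556]
    - [0,0,0,-0.7556]
    - [0,0,0,-0.7556]
    - [0,0,0,-0.7556]
    - [0,0,0,-0.7556]
    - [0,0,0,-0.7556]

```text
time_s: 2.4
ee_pos: [0.4559, -0.174, 0.1208]
eef_rot: [-0.005, 0.917, 0.399, 0.005]
force: [-0.4, 0.3, -0.3]
grip_width: 1.003
finger_force: 0.0
```

In the tool's units: -68 degrees / 90 = -0.7556.

Emit:
move_arm:
  increments:
    - [0,0,0,-0.7556]
    - [0,0,0,-0.7556]
    - [0,0,0,-0.7556]
    - [0,0,0,-0.7556]
    - [0,0,0,-0.7556]
    - [0,0,0,-0.7556]
    - [0,0,0,-0.7556]
    - [0,0,0,-0.7556]

```text
time_s: 3.2
ee_pos: [0.456, -0.174, 0.1208]
eef_rot: [-0.001, 0.537, 0.843, 0.007]
force: [0.3, -1.3, -0.2]
grip_width: 0.999
finger_force: 0.0
```

In the tool's units: -42 degrees / 90 = -0.4667.

Emit:
move_arm:
  increments:
    - [0,0,0,-0.4667]
    - [0,0,0,-0.4667]
    - [0,0,0,-0.4667]
    - [0,0,0,-0.4667]
    - [0,0,0,-0.4667]
    - [0,0,0,-0.4667]
    - [0,0,0,-0.4667]

```text
time_s: 3.9
ee_pos: [0.4562, -0.1737, 0.1207]
eef_rot: [0.001, 0.203, 0.979, 0.007]
force: [-0.5, -0.1, 0.9]
grip_width: 0.999
finger_force: 0.0
```

```bash
python3 go.py .4633 -.1568 .08 -22.5; python3 -c "
from h import *
s=manip.read_state();print(s['joints'],s['eef_rot'])"
```

```text
[0.0002 0.0178 0.0409] turn -0.95 [ 0.45617654 -0.17370773  0.12068077] 156.55 0.9988973331658629 0.0 3.9
[-0.37262521  0.27469029 -0.42516771  0.87070529  0.01338809  0.03669561] [0.00123395 0.20322935 0.97910827 0.00658031]
```

In the tool's units: -1 degrees / 90 = -0.0111.

Emit:
move_arm:
  increments:
    - [0,0.018,0.041,-0.0111]
    - [0,0.018,0.041,-0.0111]
    - [0,0.018,0.041,-0.0111]

```text
time_s: 4.2
ee_pos: [0.4628, -0.1559, 0.0793]
eef_rot: [-0.0, 0.193, 0.981, 0.007]
force: [0.1, -0.0, -0.5]
grip_width: 0.999
finger_force: 0.0
```

```bash
python3 go.py .4633 -.1568 .006 -22.5
```

```text
[-0.001  -0.0015  0.0733] turn 0.22 [ 0.46276098 -0.15592851  0.07929874] 157.72 0.9987149479151547 0.0 4.2
```

Emit:
move_arm:
  increments:
    - [-0.001,-0.001,0.03,0]
    - [-0.001,-0.001,0.055,0]
    - [-0.001,-0.001,0.073,0]
    - [-0.001,-0.001,0.073,0]
    - [-0.001,-0.001,0.073,0]

```text
time_s: 4.7
ee_pos: [0.4654, -0.1571, 0.0077]
eef_rot: [0.002, 0.193, 0.981, 0.006]
force: [0.9, -0.5, 0.3]
grip_width: 1.003
finger_force: 0.0
```

Emit:
move_arm:
  increments:
    - [0,0,0,0]
    - [0,0,0,0]
    - [0,0,0,0]
    - [0,0,0,0]
    - [0,0,0,0]
    - [0,0,0,0]
    - [0,0,0,0]
    - [0,0,0,0]
  claw: -1
  newtons: 60

```text
time_s: 5.5
ee_pos: [0.4661, -0.1566, 0.0082]
eef_rot: [0.003, 0.193, 0.981, 0.007]
force: [-0.2, 1.2, 6.6]
grip_width: 0.623
finger_force: 63.3
```

Emit:
move_arm:
  increments:
    - [0,0,-0.02,0]
    - [0,0,-0.05,0]
    - [0,0,-0.08,0]
    - [0,0,-0.12,0]
    - [0,0,-0.15,0]
    - [0,0,-0.165,0]
    - [0,0,-0.165,0]

```text
time_s: 6.2
ee_pos: [0.4653, -0.159, 0.174]
eef_rot: [0.003, 0.193, 0.981, 0.006]
force: [0.8, -0.6, -5.0]
grip_width: 0.625
finger_force: 66.3
```

```bash
python3 go.py .4746 .2321 .17 -4.2
```

```text
[0.1393 0.3655 0.0083] turn -18.02 [ 0.4652751  -0.15904281  0.17396886] 157.78 0.6249877136969476 66.26194953918457 6.2
```

In the tool's units: -18 degrees / 90 = -0.2.

Emit:
move_arm:
  increments:
    - [0.014,0.036,0,-0.0444]
    - [0.028,0.073,0,-0.0889]
    - [0.042,0.11,0,-0.1333]
    - [0.056,0.146,0,-0.1778]
    - [0.07,0.183,0,-0.2]
    - [0.084,0.22,0,-0.2]
    - [0.098,0.256,0,-0.2]
    - [0.112,0.293,0,-0.2]

```text
time_s: 7.0
ee_pos: [0.4693, 0.1561, 0.1737]
eef_rot: [0.0, 0.037, 0.999, 0.006]
force: [1.3, 0.3, -4.1]
grip_width: 0.618
finger_force: 66.4
```

```bash
python3 go.py .4771 .2319 .13 -4.2
```

```text
[-0.0022  0.0757  0.0446] turn -0.02 [0.46925971 0.15606455 0.17374552] 175.78 0.6179486103114251 66.42831802368164 7.0
```

Emit:
move_arm:
  increments:
    - [-0.001,0.035,0,0]
    - [-0.002,0.06,0.01,0]
    - [-0.002,0.072,0.025,0]
    - [-0.002,0.074,0.035,0]
    - [-0.002,0.074,0.045,0]
    - [-0.002,0.074,0.045,0]
    - [-0.002,0.074,0.045,0]

```text
time_s: 7.7
ee_pos: [0.4782, 0.2281, 0.1312]
eef_rot: [0.002, 0.037, 0.999, 0.006]
force: [1.2, -1.1, -5.5]
grip_width: 0.622
finger_force: 66.4
```

```bash
python3 go.py .4771 .2319 .078 -4.2; python3 - <<'E'
from h import *
a=grab('top','t2.png');b=grab('side','s2.png')
cv2.imwrite('pics/c2.png',cv2.hconcat([cv2.resize(a[80:290,110:250],(400,600)),cv2.resize(b[220:400,90:390],(400,240)).copy() if 0 else cv2.copyMakeBorder(cv2.resize(b[200:400,90:390],(400,267)),0,333,0,0,0)])[:,:,::-1])
E
```

```text
[0.0015 0.0031 0.0532] turn -0.09 [0.47822057 0.2281132  0.13116671] 175.71 0.622071304875749 66.39470100402832 7.7
```

View pics/c2.png

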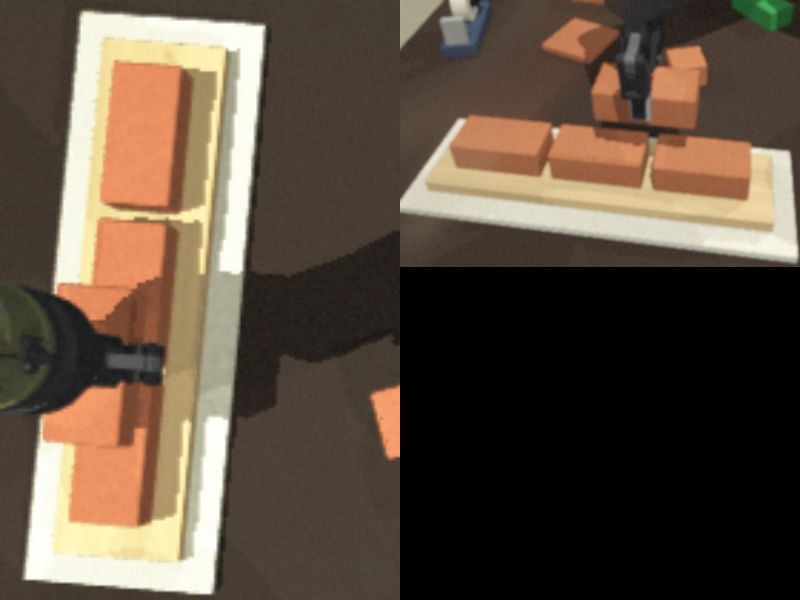

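The crop shows the held paver square to the row and over the near joint. Its top-face corners are at about (58,283), (131,287), (120,446) and (43,442) in the crop. I'll check its centre.

```bash
python3 - <<'E'
from h import *
from m import rect
s=400/140
P=[(110+x/s,80+y/s) for x,y in[(58,283),(131,287),(120,446),(43,442)]]
print(rect(P,.163))
E
```

```text
(array([0.47491718, 0.22476641]), np.float64(0.10942800988664685), np.float64(0.051736585932585295), np.float64(-0.0628440262329388))
```

Emit:
move_arm:
  increments:
    - [0,0.005,0.015,0]
    - [0,0.005,0.03,0]
    - [0,0.005,0.042,0]
    - [0,0.005,0.048,0]
    - [0,0.005,0.05,0]
    - [0,0.005,0.051,0]
    - [0,0.005,0.052,0]
    - [0,0.005,0.052,0]

```text
time_s: 8.6
ee_pos: [0.4796, 0.2351, 0.0801]
eef_rot: [0.003, 0.037, 0.999, 0.007]
force: [-0.1, -0.3, -5.2]
grip_width: 0.624
finger_force: 66.5
```

Emit:
move_arm:
  increments:
    - [0.002,-0.001,0.001,0]
    - [0.002,-0.001,0.002,0]
    - [0.002,-0.001,0.003,0]
    - [0.002,-0.001,0.003,0]

```text
time_s: 9.0
ee_pos: [0.4771, 0.2341, 0.0765]
eef_rot: [0.002, 0.037, 0.999, 0.006]
force: [-0.1, -0.4, -4.9]
grip_width: 0.62
finger_force: 66.5
```

Emit:
move_arm:
  increments:
    - [0,0,0.001,0]
    - [0,0,0.002,0]
    - [0,0,0.002,0]

```text
time_s: 9.3
ee_pos: [0.4773, 0.2341, 0.0762]
eef_rot: [0.003, 0.037, 0.999, 0.007]
force: [-3.5, -1.6, 7.5]
grip_width: 0.621
finger_force: 68.0
```

Contact: the force changed sign, so the paver is seated. I'll release it.

Emit:
move_arm:
  increments:
    - [0,0,0,0]
    - [0,0,0,0]
    - [0,0,0,0]
    - [0,0,0,0]
    - [0,0,0,0]
    - [0,0,0,0]
  claw: 1

```text
time_s: 9.9
ee_pos: [0.4772, 0.2341, 0.0745]
eef_rot: [0.002, 0.037, 0.999, 0.006]
force: [-0.9, -0.3, 0.4]
grip_width: 1.003
finger_force: 0.0
```

Emit:
move_arm:
  increments:
    - [0,0,-0.02,0]
    - [0,0,-0.05,0]
    - [0,0,-0.09,0]
    - [0,0,-0.1,0]
    - [0,0,-0.1,0]

```text
time_s: 10.4
ee_pos: [0.4783, 0.2336, 0.1766]
eef_rot: [0.004, 0.037, 0.999, 0.007]
force: [-0.0, 0.1, -0.6]
grip_width: 0.999
finger_force: 0.0
```

```bash
python3 go.py .6248 -.2434 .12 -9.1
```

```text
[-0.1807 -0.4657  0.0509] turn 4.88 [0.47828321 0.23357901 0.17655352] 175.78 0.9993271521571 0.0 10.4
```

In the tool's units: 4.9 degrees / 90 = 0.0544.

Emit:
move_arm:
  increments:
    - [-0.181,-0.466,0,0.0544]
    - [-0.181,-0.466,0,0.0544]
    - [-0.181,-0.466,0,0.0544]
    - [-0.181,-0.466,0,0.0544]
    - [-0.181,-0.466,0,0.0544]
    - [-0.181,-0.466,0,0.0544]
    - [-0.181,-0.466,0,0.0544]
    - [-0.181,-0.466,0,0.0544]

```text
time_s: 11.2
ee_pos: [0.5929, -0.1514, 0.1681]
eef_rot: [0.0, 0.08, 0.997, 0.007]
force: [0.7, 0.6, -0.5]
grip_width: 0.998
finger_force: 0.0
```

```bash
python3 go.py .6248 -.2434 .10 -9.1
```

```text
[-0.0461 -0.0867  0.0669] turn -0.03 [ 0.59292866 -0.15138897  0.16807634] 170.87 0.9983576842072469 0.0 11.2
```

Emit:
move_arm:
  increments:
    - [-0.046,-0.086,0.067,0]
    - [-0.046,-0.086,0.067,0]
    - [-0.046,-0.086,0.067,0]
    - [-0.046,-0.086,0.067,0]
    - [-0.046,-0.086,0.067,0]

```text
time_s: 11.7
ee_pos: [0.6249, -0.24, 0.1011]
eef_rot: [0.0, 0.079, 0.997, 0.007]
force: [-0.3, 1.3, 0.7]
grip_width: 1.003
finger_force: 0.0
```

```bash
python3 go.py .6248 -.2434 .007 -9.1;  python3 - <<'E'
from h import *
a=grab('top','t3.png');b=grab('side','s3.png')
cv2.imwrite('pics/c3.png',cv2.hconcat([cv2.resize(a[85:285,110:210],(300,600)),cv2.copyMakeBorder(cv2.resize(a[100:200,310:435],(500,400)),0,200,0,0,0)])[:,:,::-1])
E
```

```text
[-0.0005 -0.0047  0.094 ] turn -0.02 [ 0.62486694 -0.24001917  0.10107682] 170.88 1.0027862877741112 0.0 11.7
```

View pics/c3.png

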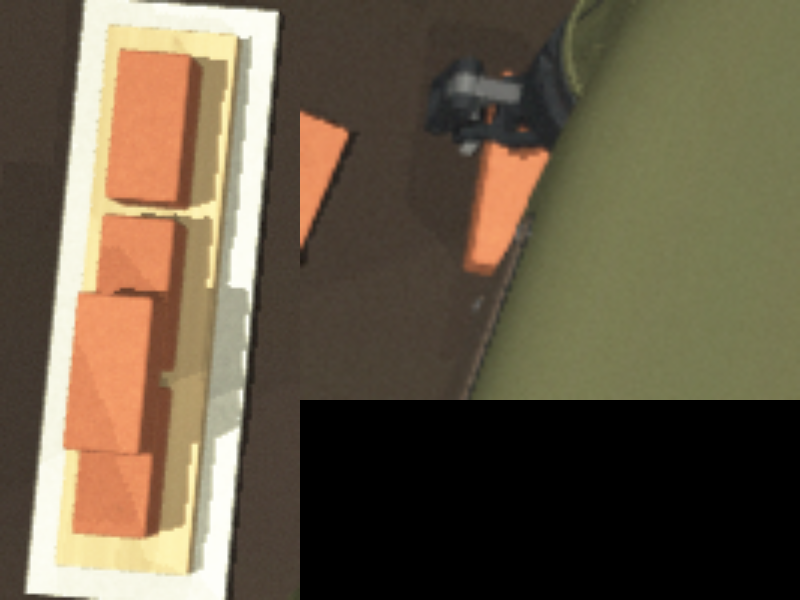

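The crop shows the first paver lying over the near joint, with top-face corners at (79,292), (153,296), (141,452) and (65,447). I'll measure it, then descend on the second.

```bash
python3 - <<'E'
from h import *
from m import rect
c,l,w,a=rect([(110+(x+.5)/3-.5,85+(y+.5)/3-.5) for x,y in[(79,292),(153,296),(141,452),(65,447)]],.108)
t=np.radians(-4.2);print(c,l,w,np.degrees(a),R.from_euler('z',-t).as_matrix()[:2,:2]@(c-[.4746,.2321]))
E
```

```text
[0.47545954 0.23086883] 0.10797160784286117 0.052215332416899164 -3.7445673699269904 [ 0.0009474  -0.00116491]
```

Emit:
move_arm:
  increments:
    - [-0.001,-0.004,0.03,0]
    - [-0.001,-0.004,0.06,0]
    - [-0.001,-0.004,0.08,0]
    - [-0.001,-0.004,0.094,0]
    - [-0.001,-0.004,0.094,0]
    - [-0.001,-0.004,0.094,0]

```text
time_s: 12.4
ee_pos: [0.6274, -0.2434, 0.0095]
eef_rot: [0.003, 0.079, 0.997, 0.006]
force: [0.4, -0.4, 0.3]
grip_width: 1.0
finger_force: 0.0
```

Emit:
move_arm:
  increments:
    - [0,0,0,0]
    - [0,0,0,0]
    - [0,0,0,0]
    - [0,0,0,0]
    - [0,0,0,0]
    - [0,0,0,0]
    - [0,0,0,0]
    - [0,0,0,0]
  claw: -1
  newtons: 60

```text
time_s: 13.2
ee_pos: [0.628, -0.2439, 0.0101]
eef_rot: [0.003, 0.079, 0.997, 0.007]
force: [0.1, 2.5, 6.2]
grip_width: 0.624
finger_force: 65.4
```

Emit:
move_arm:
  increments:
    - [0,0,-0.02,0]
    - [0,0,-0.05,0]
    - [0,0,-0.08,0]
    - [0,0,-0.12,0]
    - [0,0,-0.16,0]
    - [0,0,-0.19,0]
    - [0,0,-0.19,0]

```text
time_s: 13.9
ee_pos: [0.6282, -0.2476, 0.2034]
eef_rot: [0.006, 0.08, 0.997, 0.005]
force: [-0.5, -0.3, -4.1]
grip_width: 0.623
finger_force: 64.7
```

```bash
python3 go.py .5962 .2225 .19 -4.2
```

```text
[0.1064 0.4589 0.0171] turn -4.93 [ 0.62823705 -0.24762152  0.20336239] 170.87 0.6233427593395394 64.72802996635437 13.9
```

In the tool's units: -4.9 degrees / 90 = -0.0544.

Emit:
move_arm:
  increments:
    - [0.009,0.036,0,-0.0222]
    - [0.018,0.076,0,-0.0444]
    - [0.026,0.115,0,-0.0544]
    - [0.036,0.155,0,-0.0544]
    - [0.045,0.195,0,-0.0544]
    - [0.054,0.235,0,-0.0544]
    - [0.063,0.275,0,-0.0544]
    - [0.072,0.315,0,-0.0544]

```text
time_s: 14.7
ee_pos: [0.6028, 0.0773, 0.1996]
eef_rot: [0.0, 0.037, 0.999, 0.006]
force: [1.5, -0.1, -4.2]
grip_width: 0.617
finger_force: 64.8
```

```bash
python3 go.py .5985 .2255 .14 -4.2
```

```text
[0.0152 0.1467 0.0614] turn -0.03 [0.60280683 0.07733673 0.19961819] 175.77 0.6169159391786944 64.80123281478882 14.7
```

Emit:
move_arm:
  increments:
    - [0.004,0.04,0.005,0]
    - [0.008,0.08,0.015,0]
    - [0.012,0.115,0.03,0]
    - [0.014,0.135,0.045,0]
    - [0.015,0.144,0.058,0]
    - [0.015,0.146,0.061,0]
    - [0.015,0.146,0.061,0]
    - [0.015,0.146,0.061,0]

```text
time_s: 15.5
ee_pos: [0.601, 0.2222, 0.1433]
eef_rot: [0.002, 0.038, 0.999, 0.006]
force: [-0.2, -0.4, -3.2]
grip_width: 0.62
finger_force: 65.0
```

```bash
python3 go.py .5985 .2255 .082 -4.2
```

```text
[0.003  0.0024 0.0613] turn -0.11 [0.60100179 0.22219089 0.14328372] 175.69 0.6203233288370774 64.97018694877625 15.5
```

Emit:
move_arm:
  increments:
    - [0.003,0.003,0.015,0]
    - [0.003,0.003,0.03,0]
    - [0.003,0.003,0.045,0]
    - [0.003,0.003,0.053,0]
    - [0.003,0.003,0.057,0]
    - [0.003,0.003,0.059,0]
    - [0.003,0.003,0.06,0]
    - [0.003,0.003,0.06,0]

```text
time_s: 16.3
ee_pos: [0.5987, 0.2276, 0.0837]
eef_rot: [0.003, 0.037, 0.999, 0.007]
force: [0.9, -0.0, -3.9]
grip_width: 0.625
finger_force: 65.0
```

```bash
python3 go.py .5985 .2255 .079 -4.2
```

```text
[ 0.     -0.0022  0.0047] turn -0.02 [0.59865735 0.22759406 0.08369584] 175.78 0.6248854651457159 65.0166928768158 16.3
```

Emit:
move_arm:
  increments:
    - [0,-0.002,0.001,0]
    - [0,-0.002,0.002,0]
    - [0,-0.002,0.003,0]
    - [0,-0.002,0.004,0]
    - [0,-0.002,0.004,0]

```text
time_s: 16.8
ee_pos: [0.5979, 0.2256, 0.0789]
eef_rot: [0.002, 0.037, 0.999, 0.006]
force: [-0.2, 0.9, -4.5]
grip_width: 0.619
finger_force: 65.0
```

Emit:
move_arm:
  increments:
    - [0,0,0.001,0]
    - [0,0,0.002,0]
    - [0,0,0.002,0]

```text
time_s: 17.1
ee_pos: [0.5982, 0.2257, 0.0781]
eef_rot: [0.003, 0.037, 0.999, 0.007]
force: [-3.4, -1.2, 3.7]
grip_width: 0.62
finger_force: 65.8
```

Seated. I'll release it, retreat and check.

Emit:
move_arm:
  increments:
    - [0,0,0,0]
    - [0,0,0,0]
    - [0,0,0,0]
    - [0,0,0,0]
    - [0,0,0,0]
    - [0,0,0,0]
  claw: 1

```text
time_s: 17.7
ee_pos: [0.5981, 0.2256, 0.077]
eef_rot: [0.002, 0.037, 0.999, 0.006]
force: [0.4, -0.3, -0.6]
grip_width: 1.0
finger_force: 0.0
```

Emit:
move_arm:
  increments:
    - [0,0,-0.02,0]
    - [0,0,-0.05,0]
    - [0,0,-0.09,0]
    - [0,0,-0.13,0]
    - [0,0,-0.13,0]

```text
time_s: 18.2
ee_pos: [0.601, 0.2252, 0.2138]
eef_rot: [0.008, 0.037, 0.999, 0.009]
force: [0.4, -0.1, 0.8]
grip_width: 1.001
finger_force: 0.0
```

Emit:
move_arm:
  increments:
    - [0,-0.3,0,0]
    - [0,-0.3,0,0]
    - [0,-0.3,0,0]
    - [0,-0.3,0,0]
    - [0,-0.3,0,0]
    - [0,-0.3,0,0]
    - [0,-0.3,0,0]
    - [0,-0.3,0,0]

```text
time_s: 19.0
ee_pos: [0.575, -0.0764, 0.2027]
eef_rot: [0.002, 0.038, 0.999, 0.007]
force: [0.3, 1.1, 0.4]
grip_width: 1.002
finger_force: 0.0
```

```bash
python3 - <<'E'
from h import *
a=grab('top','t4.png');b=grab('side','s4.png')
cv2.imwrite('pics/c4.png',cv2.hconcat([cv2.resize(a[85:285,110:210],(300,600)),cv2.copyMakeBorder(cv2.resize(b[240:400,90:400],(465,240)),0,360,0,0,0)])[:,:,::-1])
E
```

```text
(no output)
```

View pics/c4.png

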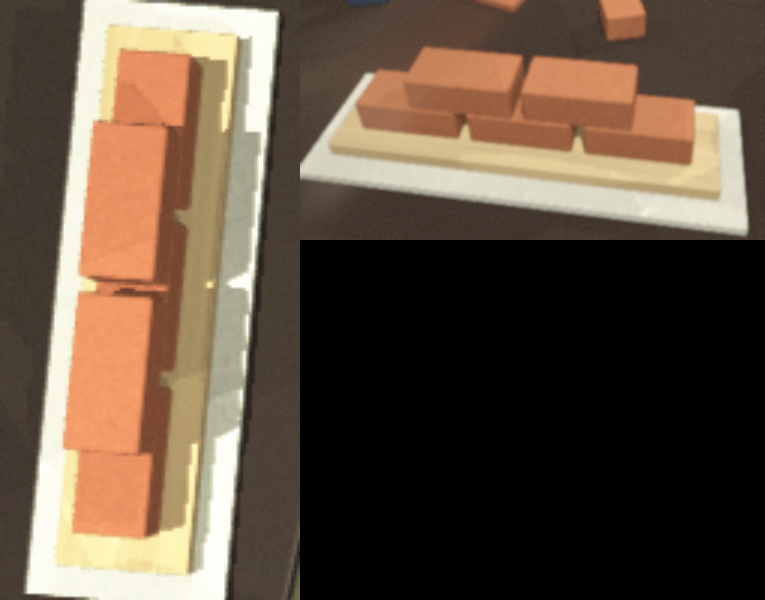

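Both pavers lie flat over their joints with an even gap between them. The far one's top-face corners are at (94,121), (167,125), (156,280) and (80,275). I'll check the numbers and hand in.

```bash
python3 - <<'E'
from h import *
from m import rect
c,l,w,a=rect([(110+(x+.5)/3-.5,85+(y+.5)/3-.5) for x,y in[(94,121),(167,125),(156,280),(80,275)]],.108)
e=R.from_euler('z',np.radians(4.2)).as_matrix()[:2,:2]@(c-[.5962,.2225]);print(c,np.degrees(a),e)
if max(abs(e))<.006: print(manip.job_done())
E
```

```text
[0.59513395 0.2227495 ] -3.5926588518202878 [-0.00108146  0.00017075]
the job is handed in; nothing more can be done
None
```

Both pavers are set down flat over their joints, each measured within about 2 mm of centre and within 1° of the row, and the job was handed in at about 19 s; the verdict was not shown.

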